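Draw out the toaster's crumb tray with a hook

ROBOT

A 6-joint arm with a two-finger parallel gripper is mounted at the origin on a cart in front of the work surface, level with it; the furniture and walls round the work are solid. World frame = base frame: x ahead of the robot, y to its left, z up, the work surface at z = 0. Lengths are in m, angles in rad, forces in N, time in s.
With the tool pointing down it reaches from about 0.375 to 0.9 m from the base axis. Payload 3.1 kg.
Tool frame: the origin (TCP) lies between the finger pads; the fingertips stand 8 mm ahead of it and the grasp point (between the pads) lies 11 mm behind it; z points along the fingers, y is the line along which they close (so a half turn about z gives the same grasp; the last joint's range is limited). The gripper opens to 87 mm and grips with 3 to 60 N. Pads are 19 mm wide; open, the fingers measure 117 mm over their backs; the gripper's body (75 mm by 190 mm) begins 51 mm behind the grasp point.
Start: joints at [1.024, 0.527, 1.433, -0, 1.181, -0.178], TCP at [0.225, 0.583, 0.196] pointing down, gripper open.
Joint ranges: [-3.08, 3.08], [-0.75, 2.2], [0.22, 2.44], [-1.43, 4.57], [0, 2.65], [-2.85, 2.85]. Speed limits (rad/s): [2.79, 2.79, 3.14, 3.14, 3.14, 3.14].

INTERFACE

Orientations are given as a unit quaternion [x, y, z, w].
In Python, from rig import robot, vision, job gives the robot as it stands.
- The arm moves only by the shell command python3 -m handwheel 'ROWS' [OPENING] [FORCE]. ROWS is JSON, a list of rows, each a list of 4 numbers: the shift along the tool's x, y, z as a fraction of full scale, then the turn about the tool's z as a fraction of full scale. A call has 1 to 20 rows; each row is the pose to reach, as a shift and turn from the pose commanded when the call began, along the tool's axes at that moment, turning the shorter way round; what a row does not reach only later rows make up. Full scale, the value 1, is 300 mm for a shift and 2 pi rad for a turn. A row lasts 1/12 s, in which the tool goes at most 41.7 mm and 7.16 degrees, less where a joint would pass 70% of its speed; a pose out of reach is approached as far as the arm can. A call with a number of a shift or a turn outside -1 to 1 is refused whole. A call with a gripper value outside its range is refused whole. OPENING is the opening in per cent of the stroke, from 0 (shut) to 100 (fully open), set as the call begins (- or left out, the last holds). The fingers move at their own pace and stop on an object; FORCE is the grip in N (left out, the last holds). Time passes only in rows, so rows that repeat a pose let the fingers close. It gives the time, the measured TCP pose, the force, the opening and the grip force at its end, in the units of the state.
- robot.get_obs(): the state, without advancing time (a new reading comes with each control period).
- vision.camera(name): name is "scene" or "top" or "wrist"; returns a dict with "frame" (384x512x3 uint8, red, green, blue), "K" (3x3 intrinsics, pixels), "cam_to_world" (4x4, takes a point from camera to world coordinates); the wrist camera has in their place "hand_eye" (4x4, takes a point from camera to tool coordinates, whose origin is the TCP and whose axes are the flange's). Camera axes: x right, y down, z forward; pixel columns grow to the right and rows downward; lengths in m; the calibration is good to about 2 mm. A picture is of the moment at which its call begins: read the wrist's pose just before it. There is no depth.
- job.hand_in(): hands the job in; it is judged then, once.
Trained networks look in the newest picture that a camera, given by its name, has taken for a name from the list of things; names that differ only in an ending like _2 or _b are one class to them, and where a whole thing is asked for, a point or a joint stands for the part that bears it (a point fixed in the world has none). Each returns a list of dicts, best first, with "conf" (0 to 1); they miss things now and then, are a little off and sometimes report something else, mostly with a low value. They report only what shows in the picture. A call takes as long as a camera call.
- vision.look_for(camera, label): "point" ([row, column] in pixels, amid what is visible of it).
- vision.outline_of(camera, label): "mask" (384x512 bool, what is visible of it) and "point" ([row, column] in pixels, amid what is visible of it).
The state is a dict: "time": time; "q": joint angles; "joint_velocities": joint speeds; "joint_torque": joint torques, N m; "position": TCP position; "tool_rot": TCP orientation; "ft_force": force on the tool from outside, world axes, zero at the start; "moment": the same for the moment, N m; "grip_width": finger opening in m; "grip_force": force on a finger pad.
Only numpy, scipy, OpenCV 4.12 (cv2) and the standard library are available. Lean on these libraries where they do the work, as an engineer would, in place of code of your own. Each camera call takes 0.05 s, during which the arm holds its last target. There are 200 camera calls.

TASK

The toaster is still hot, so touch neither it nor its crumb tray with the gripper: take the wooden-handled hook from its stand, put its tip down into the finger hole of the crumb tray's tab, and gently draw the tray out until it comes up against its stop, keeping a light but definite pull on it there (about 10 N, never 25) for a second to be sure that it is fully out. Then lift the hook out, leaving the tray out, and lay the hook back on its stand the way it lay. Leave the cup, sugar bowl, lemon and teaspoon alone.

Things in the scene. Friction and masses are not known exactly. Their poses are not given: they have to be found in the camera images.
- toaster: blue and black toaster, 270 long (its x) x 170 wide x 188 high, fixed to the worktop. Origin: centre of its underside, on the worktop; z up; its tray end, the front, is the face towards its own -x, 135 mm from the origin. The tray slides out along its -x
- tray: steel crumb tray in the toaster's foot, axes as the toaster's; its tab, 46 wide, 44 long, sticks out in front. Slides along x only, dry friction about 2.5 N, stays where left. How far it is out at the start differs, and so does its unseen inner end stop (rubber, gives about 1 mm per 6 N), met with the hole 115 to 145 mm before the toaster's front face. Origin: below the toaster, on the worktop
- tray_hole (a point): centre of the round finger hole in the tab, at the tab's upper face (z = 23 mm); the hole is 16 mm across and goes right through the 5 mm tab, 18 mm clear above the worktop; hole centre 20 mm from the tab's front edge, 24 mm from the tray's upright front plate. x axis: into the toaster
- hook: the hook: dark wooden handle, 130 long x 14 wide x 18 high, lying level along its x; a steel rod of 7 mm runs on from its +x end and bends straight down to a round-ended pin. 0.11 kg. Origin: middle of the handle's underside; z up
- hook_grip (a point): centre of the hook's handle, half-way up (9 mm above its underside), 70 mm over the worktop on the stand. Clear of the stand's forks for 39 mm either way along the handle
- hook_tip (a point): lowest point of the hook's pin: 95 mm along the handle's +x from hook_grip and 53.5 mm below it; the pin is straight for 40 mm above it. On the stand it is 16 mm above the worktop
- stand: hook stand, fixed: wooden foot 130 x 70 x 10 with two dark steel forks 45 mm either way of its middle along its x, each with a flat seat 61 mm over the worktop, and prongs that open upward from 17 mm to about 40 mm wide at 79 mm height. The handle lies in both forks along the stand's x, pin towards +x. Origin: centre of its underside
- stand_seat (a point): where hook_grip is when the hook lies on its stand: above the middle of the stand, 70 mm over the worktop; axes of the stand
- cup: white teacup, 93 x 82 x 63, bystander; origin under its centre
- sugar_bowl: white sugar bowl with lid, 98 x 135 x 112, bystander; origin under its centre
- lemon: yellow lemon, 83 x 58 x 58, bystander; origin under its centre
- teaspoon: steel teaspoon, 138 x 28 x 12, lying flat before the tray, bystander; origin under its centre

How it is judged:
By the outcome, as a careful person would: the job done as asked, in the order asked, and still so for the second after the job is handed in, with the robot touching nothing.
It also fails if it takes over 58 s, if anything falls off the work surface, if the arm or the gripper's body presses on something with over 40 N, if the wrist force passes 120 N, or if a joint passes its speed limit or range.

## Working session

There is one attempt and no reset: what is moved stays moved. The work goes in short steps, Python scripts to look and compute and a shell command to move; the robot and the scene stay as the last step left them, time stands still between calls to the robot, and variables do not carry over. Pictures are saved under pics/ and viewed, at most 10 in all, crops included, and the job is handed in when it is done.

```bash
mkdir -p pics; ls; python3 - <<'E'
from rig import robot, vision, job
import cv2,numpy as np
o=robot.get_obs()
print({k:np.round(v,3).tolist() for k,v in o.items()})
ims=[]
for c in ("scene","top"):
    d=vision.camera(c); ims.append(d["frame"])
    print(c,d["K"].round(1).tolist(),d["cam_to_world"].round(3).tolist())
    for l in ("toaster","tray","tray_hole","hook","hook_grip","hook_tip","stand","cup","sugar_bowl","lemon","teaspoon"):
        r=vision.look_for(c,l); print(l,[(np.round(x["point"],1).tolist(),round(x["conf"],2)) for x in r[:2]])
    cv2.imwrite(f"pics/{c}1.png",cv2.resize(d["frame"][...,::-1],None,fx=1.5,fy=1.5))
E
```

```text
pics
{'time': 0.0, 'q': [1.024, 0.528, 1.434, 0.0, 1.181, -0.178], 'joint_velocities': [0.002, -0.001, 0.001, 0.0, -0.0, -0.003], 'joint_torque': [0.001, -44.005, -17.659, 0.063, 0.058, -0.0], 'position': [0.225, 0.582, 0.195], 'tool_rot': [0.183, 0.983, -0.001, -0.0], 'ft_force': [0.195, -0.222, -0.04], 'moment': [-0.007, 0.015, -0.039], 'grip_force': 0.0, 'grip_width': 0.087}
scene [[369.7, 0.0, 262.3], [0.0, 369.7, 196.1], [0.0, 0.0, 1.0]] [[0.829, -0.366, 0.423, 0.123], [-0.559, -0.512, 0.652, -0.595], [-0.021, -0.777, -0.629, 0.697], [0.0, 0.0, 0.0, 1.0]]
toaster [([137.2, 206.7], 0.95)]
tray [([182.7, 232.5], 0.89)]
tray_hole [([180.8, 234.2], 0.75)]
hook [([321.5, 327.7], 0.84)]
hook_grip [([317.6, 324.3], 0.73)]
hook_tip [([317.6, 326.0], 0.9)]
stand [([340.7, 325.8], 0.94)]
cup [([177.1, 292.0], 0.61)]
sugar_bowl [([210.7, 334.0], 0.84)]
lemon [([237.3, 363.9], 0.95)]
teaspoon [([317.7, 326.2], 0.6), ([232.1, 207.3], 0.55)]
top [[453.9, 0.0, 256.0], [0.0, 453.9, 190.7], [0.0, 0.0, 1.0]] [[0.013, -0.984, 0.177, 0.315], [-1.0, -0.016, -0.015, 0.051], [0.018, -0.176, -0.984, 1.238], [0.0, 0.0, 0.0, 1.0]]
toaster [([177.0, 116.6], 0.9)]
tray [([190.2, 187.3], 0.58)]
tray_hole []
hook [([131.9, 298.3], 0.65), ([224.5, 393.5], 0.63)]
hook_grip [([226.3, 395.3], 0.91)]
hook_tip [([223.8, 386.0], 0.84)]
stand [([230.8, 390.7], 0.9), ([188.2, 188.1], 0.52)]
cup [([134.3, 230.8], 0.7)]
sugar_bowl [([132.6, 298.5], 0.76)]
lemon [([136.5, 334.7], 0.8)]
teaspoon [([248.2, 234.2], 0.71)]
```

View pics/scene1.png

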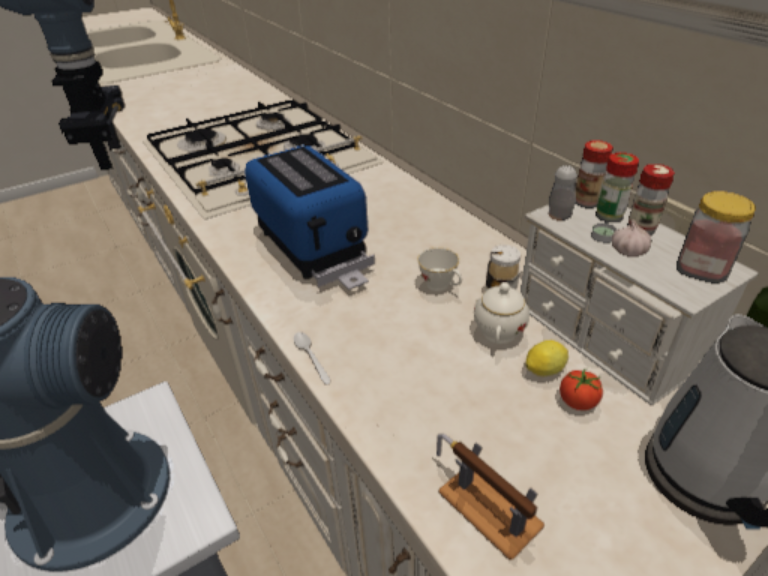

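View pics/top1.png

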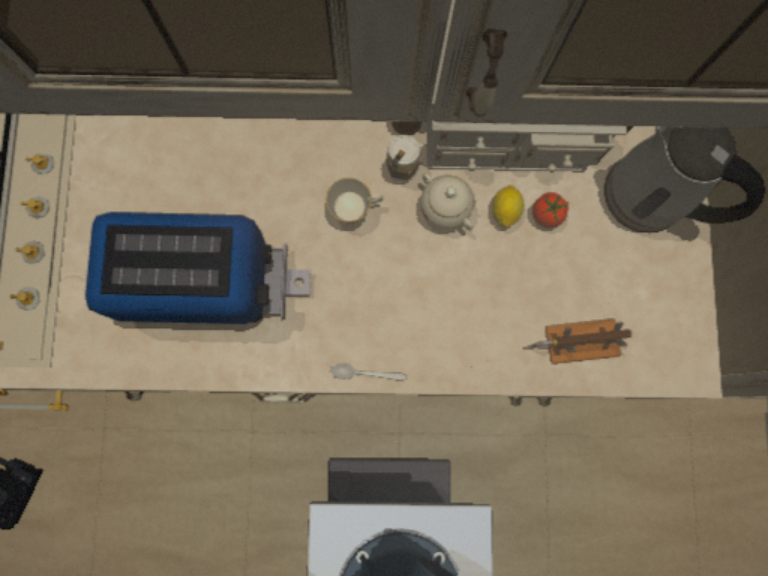

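The scene image shows the toaster with its tab and hole at about (300,282) in the enlarged top view. The hook lies on its stand, with the handle running from (555,342) to (631,334) and the pin to the left. The spoon is at (368,373).

```bash
cat > h.py <<'E'
from rig import robot, vision, job
import numpy as np, cv2
from scipy.spatial.transform import Rotation as R
def cam(c):
    o=robot.get_obs(); d=vision.camera(c)
    if c=="wrist":
        T=np.eye(4);T[:3,:3]=R.from_quat(o["tool_rot"]).as_matrix();T[:3,3]=o["position"]
        d["cam_to_world"]=T@d["hand_eye"]
    return d
def ray(d,col,row,z):
    M=d["cam_to_world"]; v=M[:3,:3]@np.linalg.solve(d["K"],[col,row,1.]); p=M[:3,3]
    return p+v*(z-p[2])/v[2]
def proj(d,P):
    M=np.linalg.inv(d["cam_to_world"]); c=M[:3,:3]@np.asarray(P)+M[:3,3]; u=d["K"]@c; return u[:2]/u[2]
def totool(o,dw):  # world shift -> tool axes, fraction
    return R.from_quat(o["tool_rot"]).inv().apply(dw)/0.3
E
python3 - <<'E'
from h import *
d=cam("top")
def rect(lab,z,c="top"):
    r=vision.outline_of(c,lab)
    for x in r[:2]:
        m=x["mask"].astype(np.uint8); (cx,cy),wh,a=cv2.minAreaRect(cv2.findNonZero(m))
        b=cv2.boxPoints(((cx,cy),wh,a)); P=np.array([ray(d,*p,z) for p in b])
        print(lab,round(x["conf"],2),ray(d,cx,cy,z).round(3)[:2],[(np.linalg.norm(P[i+1]-P[i]).round(3),np.degrees(np.arctan2(*(P[i+1]-P[i])[1::-1])).round(1)) for i in (0,1)])
rect("stand",.01);rect("hook",.075);rect("toaster",.15);rect("tray",.023);rect("teaspoon",.005);rect("cup",.03);rect("sugar_bowl",.05);rect("lemon",.03)
f=lambda c,r,z:ray(d,c/1.5,r/1.5,z).round(4)[:2]
print("foot",[f(*p,.01) for p in((545,325),(618,319),(622,356),(550,362))])
print("handle",f(556,342,.079),f(631,334,.079),"hole",f(300,282,.023),"plate",f(286,246,.03),f(286,316,.03))
s=cam("scene")
g=lambda c,r,z:ray(s,c/1.5,r/1.5,z).round(4)[:2]
print("scene handle",g(457,446,.079),g(533,508,.079),"hole",g(352,281,.023))
print(vision.camera("wrist")["hand_eye"].round(3).tolist())
E
```

```text
stand 0.37 [0.7   0.102] [(np.float64(0.087), np.float64(-42.4)), (np.float64(0.084), np.float64(-135.2))]
hook 0.6 [ 0.439 -0.308] [(np.float64(0.166), np.float64(-82.8)), (np.float64(0.015), np.float64(-176.5))]
hook 0.4 [0.531 0.203] [(np.float64(0.12), np.float64(0.5)), (np.float64(0.079), np.float64(-91.1))]
toaster 0.74 [0.535 0.37 ] [(np.float64(0.181), np.float64(3.9)), (np.float64(0.304), np.float64(-90.3))]
tray 0.6 [0.541 0.21 ] [(np.float64(0.125), np.float64(0.5)), (np.float64(0.083), np.float64(-91.1))]
teaspoon 0.65 [0.381 0.06 ] [(np.float64(0.027), np.float64(1.5)), (np.float64(0.13), np.float64(-89.2))]
cup 0.66 [0.694 0.1  ] [(np.float64(0.092), np.float64(-42.4)), (np.float64(0.086), np.float64(-135.2))]
cup 0.17 [0.38  0.058] [(np.float64(0.026), np.float64(1.5)), (np.float64(0.124), np.float64(-89.2))]
sugar_bowl 0.65 [ 0.685 -0.079] [(np.float64(0.1), np.float64(-3.4)), (np.float64(0.1), np.float64(-92.9))]
lemon 0.72 [ 0.686 -0.193] [(np.float64(0.07), np.float64(-43.9)), (np.float64(0.059), np.float64(-136.2))]
foot [array([ 0.4678, -0.2621]), array([ 0.4809, -0.3964]), array([ 0.4135, -0.4005]), array([ 0.4007, -0.2692])]
handle [ 0.4302 -0.2626] [ 0.4459 -0.3925] hole [0.5375 0.1845] plate [0.6023 0.2115] [0.4742 0.2065]
scene handle [ 0.4296 -0.2675] [ 0.4483 -0.3876] hole [0.533 0.186]
[[-0.001, -0.962, -0.273, 0.075], [1.0, -0.001, 0.0, -0.0], [-0.001, -0.273, 0.962, -0.189], [0.0, 0.0, 0.0, 1.0]]
```

```bash
python3 -m handwheel '[[0,0,-0.3,0],[0,0,-0.3,0],[-0.61,-0.54,-0.35,0.174],[-0.61,-0.54,-0.35,0.174],[-0.61,-0.54,-0.35,0.174],[-0.61,-0.54,-0.35,0.174],[-0.61,-0.54,-0.35,0.174],[-0.61,-0.54,-0.35,0.174],[-0.61,-0.54,-0.35,0.174],[-0.61,-0.54,-0.35,0.174],[-0.61,-0.54,-0.35,0.174],[-0.61,-0.54,-0.35,0.174],[-0.61,-0.54,-0.35,0.174]]' 100 20
python3 - <<'E'
from h import *
o=robot.get_obs();print(R.from_quat(o["tool_rot"]).as_matrix().round(3)); print(totool(o,np.array([.47,-.05,.3])-o["position"]),totool(o,np.array([.44,-.33,.25])-o["position"]))
E
```

```text
time: 2.83
position: [0.3376, 0.3658, 0.3007]
tool_rot: [0.667, 0.745, 0.0, 0.0]
ft_force: [-0.4, -0.7, -1.1]
grip_width: 0.087
grip_force: 0.0
[[-0.111  0.994  0.   ]
 [ 0.994  0.111  0.   ]
 [ 0.     0.    -1.   ]]
[-1.42638222  0.28502029  0.00209622] [-2.34290063  0.08217912  0.16864456]
```

```bash
python3 -m handwheel '[[-1,0.28,0,0],[-1,0.28,0,0],[-1,0.28,0,0],[-1,0.28,0,0],[-1,0.28,0,0],[-1,0.28,0,0],[-1,0.28,0,0],[-1,0.28,0,0],[-1,0.28,0,0]]'
python3 -m handwheel '[[-1,-0.15,0,0],[-1,-0.15,0,0],[-1,-0.15,0,0],[-1,-0.15,0,0],[-1,-0.15,0,0],[-1,-0.15,0,0],[-1,-0.15,0,0],[-1,-0.15,0,0],[-1,-0.15,0,0],[-1,-0.15,0,0],[-1,-0.15,0,0]]'
python3 - <<'E'
from h import *
o=robot.get_obs()
d=cam("wrist"); cv2.imwrite("pics/w1.png",cv2.resize(d["frame"][...,::-1],None,fx=1.5,fy=1.5))
for l in ("hook","hook_grip","hook_tip","stand"):
    r=vision.outline_of("wrist",l) 
    for x in r[:2]:
        b=cv2.boxPoints(cv2.minAreaRect(cv2.findNonZero(x["mask"].astype(np.uint8))))
        z=.075 if l!="stand" else .01
        print(l,round(x["conf"],2),np.round(x["point"],0),[ray(d,*p,z).round(3)[:2].tolist() for p in b])
    print([(np.round(x["point"],1),round(x["conf"],2)) for x in vision.look_for("wrist",l)[:2]])
print(o["position"],totool(o,np.array([.438,-.33,.2])-o["position"]))
E
```

```text
time: 3.58
position: [0.4558, 0.0732, 0.3006]
tool_rot: [0.669, 0.744, -0.0, 0.001]
ft_force: [0.2, 0.2, -0.2]
grip_width: 0.087
grip_force: 0.0
time: 4.5
position: [0.4414, -0.2241, 0.3003]
tool_rot: [0.667, 0.745, 0.0, -0.001]
ft_force: [-0.0, -0.1, 0.2]
grip_width: 0.0869
grip_force: 0.0
hook 0.89 [217. 242.] [[0.422, -0.22], [0.436, -0.219], [0.452, -0.366], [0.436, -0.368]]
[(array([213.1, 244.1]), 0.6)]
hook_grip 0.96 [217. 244.] [[0.421, -0.223], [0.436, -0.221], [0.452, -0.366], [0.435, -0.368]]
[(array([217.7, 243.5]), 0.79)]
hook_tip 0.8 [216. 243.] [[0.422, -0.222], [0.437, -0.22], [0.453, -0.367], [0.436, -0.369]]
[(array([216.6, 242.5]), 0.65)]
stand 0.69 [221. 249.] [[0.399, -0.266], [0.467, -0.259], [0.484, -0.396], [0.41, -0.405]]
[(array([220.9, 250.5]), 0.84)]
[ 0.44135187 -0.22412319  0.30032227] [-0.35011052 -0.05007468  0.33380058]
```

View pics/w1.png

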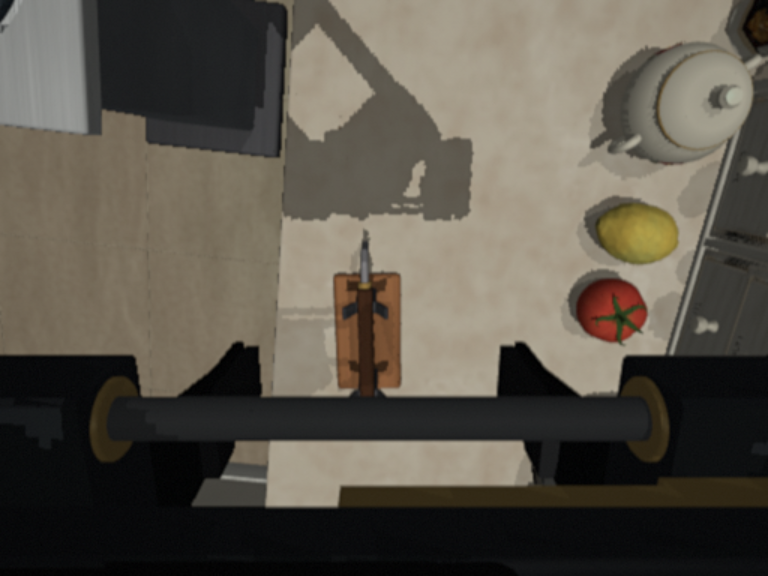

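The wrist picture shows the hook's handle running vertically at column 366 (rows 289–395). The rod ends at (365,235), and the stand's foot is around it.

```bash
python3 - <<'E'
from h import *
o=robot.get_obs(); d=cam("wrist")
f=lambda c,r,z:ray(d,c/1.5,r/1.5,z)
a=f(365.5,291,.079); b=f(367,388,.079); u=(b-a)/np.linalg.norm(b-a)
print("handle",a[:2],b[:2],"heading",np.degrees(np.arctan2(-u[1],-u[0])),"len",np.linalg.norm(b-a),"grip",(a+.065*u)[:2])
print("foot front mid",(f(334,274,.01)+f(400,272,.01))[:2]/2, "toolx heading",np.degrees(np.arctan2(*R.from_quat(o["tool_rot"]).as_matrix()[[1,0],0])))
g=np.array([*(a+.065*u)[:2],.19]); print(totool(o,g-o["position"]))
E
```

```text
handle [ 0.43396887 -0.2665014 ] [ 0.44487746 -0.3603665 ] heading 96.62892791474837 len 0.09449684485868623 grip [ 0.44147238 -0.33106685]
foot front mid [ 0.43366161 -0.26655215] toolx heading 96.26908467231097
[-0.3482532  -0.03854546  0.36890297]
```

```bash
python3 -m handwheel '[[-0.348,-0.038,0.3,-0.001],[-0.348,-0.038,0.3,-0.001],[-0.348,-0.038,0.3,-0.001],[-0.348,-0.038,0.4,-0.001],[-0.348,-0.038,0.5,-0.001],[-0.348,-0.038,0.6,-0.001],[-0.348,-0.038,0.7,-0.001],[-0.348,-0.038,0.75,-0.001],[-0.348,-0.038,0.8,-0.001],[-0.348,-0.038,0.8,-0.001],[-0.348,-0.038,0.8,-0.001]]' 100
python3 -m handwheel '[[0,0,0,0],[0,0,0,0],[0,0,0,0],[0,0,0,0],[0,0,0,0],[0,0,0,0],[0,0,0,0],[0,0,0,0]]' 0 60
```

```text
time: 5.92
position: [0.4411, -0.3311, 0.0599]
tool_rot: [0.665, 0.747, 0.0, -0.001]
ft_force: [-0.4, -0.3, 0.7]
grip_width: 0.0868
grip_force: 0.0
time: 6.58
position: [0.4415, -0.3314, 0.0607]
tool_rot: [0.665, 0.747, -0.0, 0.0]
ft_force: [0.6, -0.5, -0.5]
grip_width: 0.0412
grip_force: 0.0
```

```bash
python3 -m handwheel '[[0,0,0,0],[0,0,0,0],[0,0,0,0],[0,0,0,0],[0,0,0,0],[0,0,0,0],[0,0,0,0],[0,0,0,0]]' 0 60; python3 -m handwheel '[[0,0,0,0],[0,0,0,0]]'
```

```text
time: 7.25
position: [0.4414, -0.3314, 0.0606]
tool_rot: [0.665, 0.747, -0.0, 0.0]
ft_force: [-0.2, 0.3, -0.0]
grip_width: 0.0006
grip_force: 0.0
time: 7.42
position: [0.4414, -0.3313, 0.0605]
tool_rot: [0.665, 0.747, 0.0, -0.0]
ft_force: [0.5, 1.3, 0.4]
grip_width: 0.0007
grip_force: 0.0
```

```bash
python3 - <<'E'
from h import *
a=cam("scene"); d=cam("wrist")
s=cv2.resize(a["frame"][270:384,230:420,::-1],None,fx=3,fy=3)
w=d["frame"][...,::-1]; s=cv2.copyMakeBorder(s,0,384-s.shape[0] if s.shape[0]<384 else 0,0,0,0)
cv2.imwrite("pics/c2.png",cv2.resize(np.hstack([s[:384],w])[:, :],(800,int(384*800/(s.shape[1]+512)))))
E
```

```text
(no output)
```

View pics/c2.png

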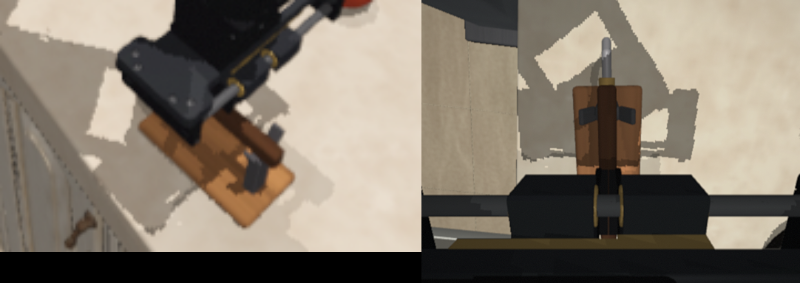

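The wrist view lines up with the handle, yet the fingers read shut, so I need a closer look.

```bash
python3 - <<'E'
from h import *
d=cam("wrist"); a=cam("scene"); t=cam("top")
w=cv2.resize(d["frame"][150:330,150:330,::-1],(400,400),interpolation=cv2.INTER_CUBIC)
s=cv2.resize(a["frame"][270:384,270:384,::-1],(400,400),interpolation=cv2.INTER_CUBIC)
cv2.imwrite("pics/c3.png",np.hstack([w,s]))
print(d["K"].tolist())
o=robot.get_obs();p=o["position"]
for z in (.052,.06,.07,.079): print(z,proj(d,[p[0],p[1],z]).round(0),proj(a,[p[0],p[1],z]).round(0))
E
```

```text
[[321.0977803127573, 0.0, 252.48504716011956], [0.0, 321.0977803127573, 195.816429133124], [0.0, 0.0, 1.0]]
0.052 [253. 223.] [330. 326.]
0.06 [253. 227.] [330. 323.]
0.07 [253. 233.] [331. 320.]
0.079 [253. 239.] [331. 318.]
```

View pics/c3.png

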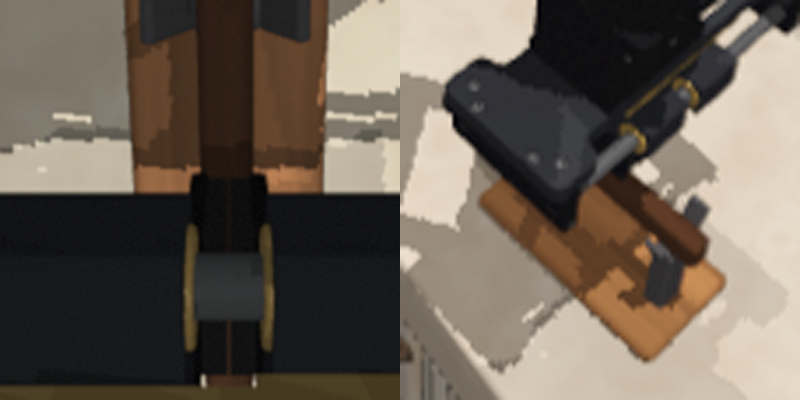

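The closed fingers seem to have the handle in line with them, but there is no grip reading. I'll open them partly and look at the finger positions against the handle.

```bash
python3 -m handwheel '[[0,0,0,0],[0,0,0,0],[0,0,0,0],[0,0,0,0],[0,0,0,0],[0,0,0,0],[0,0,0,0],[0,0,0,0]]' 45 60;  python3 - <<'E'
from h import *
d=cam("wrist"); a=cam("scene")
w=cv2.resize(d["frame"][60:330,115:385,::-1],(400,400),interpolation=cv2.INTER_CUBIC)
s=cv2.resize(a["frame"][270:384,270:384,::-1],(400,400),interpolation=cv2.INTER_CUBIC)
cv2.imwrite("pics/c4.png",np.hstack([w,s]))
u=np.array([-.115,.993]);g=np.array([.4415,-.3311])
for e in (.065,.026,0,-.065): print(e,*[proj(c,[*(g+e*u),.079]).round(0) for c in (d,a)])
E
```

```text
time: 8.33
position: [0.4415, -0.3314, 0.0606]
tool_rot: [0.665, 0.747, -0.0, 0.0]
ft_force: [-0.9, -1.1, 0.2]
grip_width: 0.0378
grip_force: 0.0
0.065 [253. 123.] [306. 296.]
0.026 [253. 195.] [321. 309.]
0 [253. 239.] [331. 318.]
-0.065 [253. 334.] [359. 342.]
```

View pics/c4.png

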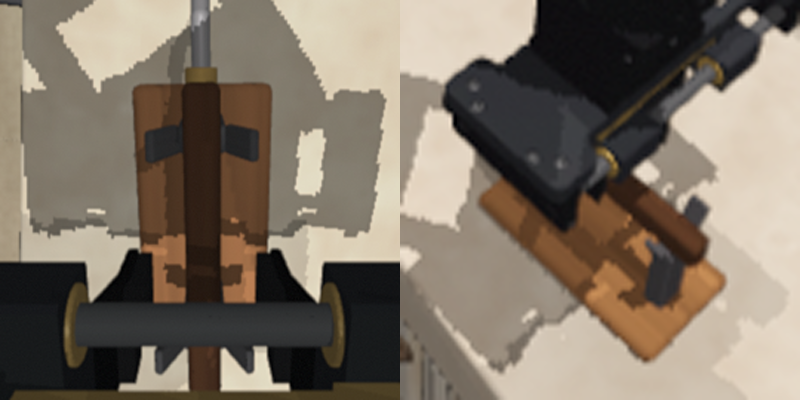

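The wrist view shows the finger ends starting at row 229, well short of where the stated tip would appear (about row 210). So the fingers shut just above the handle. Going about 28 mm lower clears the foot and the body whichever figure is right. I'll go down in guarded steps and close again.

```bash
python3 -m handwheel '[[0,0,0.03,0],[0,0,0.05,0],[0,0,0.05,0]]'; python3 -m handwheel '[[0,0,0.02,0],[0,0,0.045,0],[0,0,0.045,0]]'; python3 - <<'E'
from h import *
d=cam("wrist"); a=cam("scene")
w=cv2.resize(d["frame"][60:330,115:385,::-1],(400,400),interpolation=cv2.INTER_CUBIC)
s=cv2.resize(a["frame"][270:384,270:384,::-1],(400,400),interpolation=cv2.INTER_CUBIC)
cv2.imwrite("pics/c5.png",np.hstack([w,s]))
E
```

```text
time: 8.68
position: [0.4405, -0.3304, 0.0439]
tool_rot: [0.665, 0.747, 0.0, -0.002]
ft_force: [-0.4, 0.2, 0.2]
grip_width: 0.0394
grip_force: 0.0
time: 8.93
position: [0.4407, -0.3306, 0.0305]
tool_rot: [0.665, 0.747, 0.0, -0.001]
ft_force: [-0.3, 0.4, -0.1]
grip_width: 0.0392
grip_force: 0.0
```

View pics/c5.png

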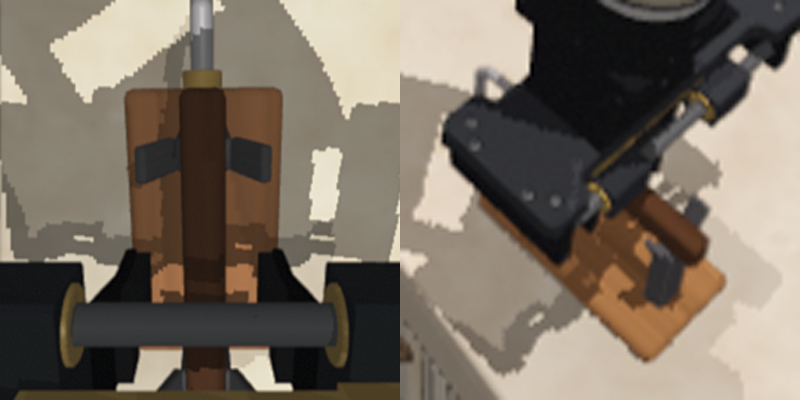

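The handle now looks nearer to the camera than the fingertips do, so the pads straddle it. Closing.

```bash
python3 -m handwheel '[[0,0,0,0],[0,0,0,0],[0,0,0,0],[0,0,0,0],[0,0,0,0],[0,0,0,0],[0,0,0,0],[0,0,0,0]]' 0 60
```

```text
time: 9.7
position: [0.4415, -0.3315, 0.0323]
tool_rot: [0.665, 0.747, -0.0, 0.0]
ft_force: [-0.1, -0.3, 2.1]
grip_width: 0.0133
grip_force: 60.0
```

```bash
python3 -m handwheel '[[0,0,-0.03,0],[0,0,-0.1,0],[0,0,-0.2,0],[0,0,-0.3,0],[0,0,-0.33,0],[0.1,0.04,-0.33,0],[0.2,0.08,-0.33,0],[0.3,0.12,-0.33,0],[0.4,0.16,-0.33,0],[0.5,0.2,-0.33,0],[0.6,0.24,-0.33,0],[0.6,0.24,-0.33,0]]'
python3 -m handwheel '[[0.1,0.03,0,0],[0.2,0.06,0,0],[0.3,0.1,0,0.005],[0.4,0.14,0,0.01],[0.5,0.18,0,0.0156],[0.6,0.2,0,0.0156],[0.63,0.21,0,0.0156],[0.63,0.21,0,0.0156],[0.63,0.21,0,0.0156]]'
python3 - <<'E'
from h import *
o=robot.get_obs(); d=cam("wrist"); t=cam("top"); s=cam("scene")
w=cv2.resize(d["frame"][:290,100:450,::-1],(700,580),interpolation=cv2.INTER_CUBIC)
cv2.imwrite("pics/c6.png",w)
for c,D in (("wrist",d),("top",t),("scene",s)):
  for l in ("tray_hole","hook_tip","tray"):
    vision.camera(c) if 0 else None
    print(c,l,[(x["point"],x["conf"],ray(D,x["point"][1],x["point"][0],.023).round(4)) for x in vision.look_for(c,l)[:2]])
E
```

```text
time: 10.7
position: [0.4915, -0.1383, 0.1305]
tool_rot: [0.664, 0.748, 0.001, -0.002]
ft_force: [-1.0, 0.7, -1.5]
grip_width: 0.0133
grip_force: 60.0
time: 11.45
position: [0.5329, 0.0503, 0.1307]
tool_rot: [0.701, 0.714, -0.001, 0.0]
ft_force: [-0.6, -0.7, -1.2]
grip_width: 0.0133
grip_force: 60.0
wrist tray_hole [([20.1, 268.8], 0.95, array([0.5437, 0.1927, 0.023 ]))]
wrist hook_tip [([182.1, 254.1], 0.56, array([0.5341, 0.054 , 0.023 ]))]
wrist tray [([21.1, 269.7], 0.92, array([0.5445, 0.1919, 0.023 ]))]
top tray_hole [([191.8, 189.2], 0.96, array([0.5266, 0.2134, 0.023 ]))]
top hook_tip []
top tray [([190.9, 187.4], 0.71, array([0.529 , 0.2183, 0.023 ]))]
scene tray_hole [([180.3, 233.0], 0.66, array([0.5469, 0.2195, 0.023 ]))]
scene hook_tip [([171.3, 260.9], 0.72, array([0.6431, 0.2092, 0.023 ]))]
scene tray [([183.1, 230.6], 0.73, array([0.5337, 0.2114, 0.023 ]))]
```

View pics/c6.png

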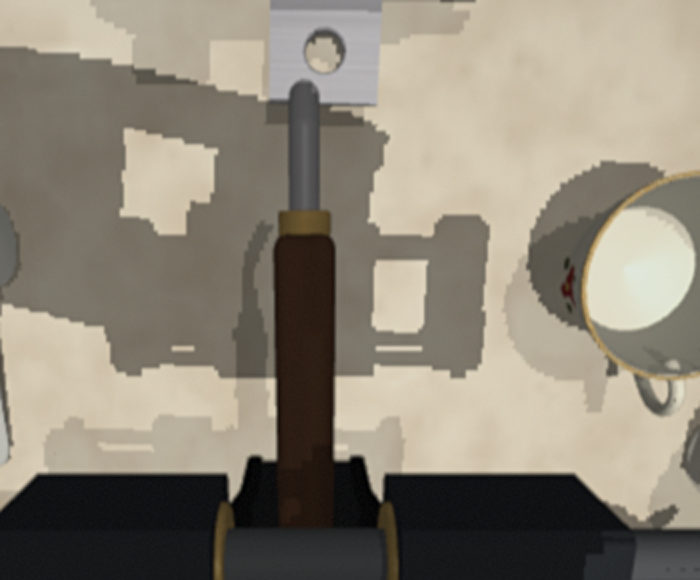

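The handle is held straight, with the rod end at crop (303,90) and the hole at (324,50). The cup is well to the right. Next I'll work out the shift from pin to hole.

```bash
python3 - <<'E'
from h import *
o=robot.get_obs(); d=cam("wrist"); Rm=R.from_quat(o["tool_rot"]).as_matrix()
f=lambda c,r,z:ray(d,100+c/2,r/2,z)
p=o["position"]; zg=p[2]+.0377
T=lambda q:(Rm.T@(q-p)*1e3).round(1)
print("handle front",T((f(277,235,zg+.009)+f(334,235,zg+.009))/2), "rear-ish", T((f(278,440,zg+.009)+f(332,440,zg+.009))/2))
print("rod end (top)",T(f(303.5,81,zg)), "rod base",T(f(304.5,210,zg+.0035)))
hl=f(324.5,50.5,.023); print("hole world",hl.round(4),"tool",T(hl))
a=f(267.5,103,.023);b=f(379,104,.023);c=f(270.5,12,.023);e=f(382,12,.023)
print("tab corners tool",T(a),T(b),T(c),T(e),"toolx heading",np.degrees(np.arctan2(Rm[1,0],Rm[0,0])))
h=lambda v:np.degrees(np.arctan2(v[1],v[0])).round(1)
print(h(c-a),h(e-b),h(b-a)+90)
g=cv2.cvtColor(d["frame"],cv2.COLOR_RGB2GRAY)
E
```

```text
handle front [ 69.1   0.  -46.7] rear-ish [ 22.2  -0.1 -46.7]
rod end (top) [101.1  -0.4 -37.7] rod base [ 74.3  -0.2 -41.2]
hole world [0.539  0.1891 0.023 ] tool [138.5   8.1 108.1]
tab corners tool [118.2 -16.1 108.1] [117.8  31.6 108.1] [152.8 -14.2 108.1] [152.8  31.7 108.1] toolx heading 90.95496219972416
87.9 90.7 90.4
```

```bash
python3 -m handwheel '[[0.05,0.01,0,0],[0.1,0.02,0.05,0],[0.133,0.028,0.1,0],[0.133,0.028,0.15,0],[0.133,0.028,0.2,0],[0.133,0.028,0.24,0],[0.133,0.028,0.26,0],[0.133,0.028,0.26,0],[0.133,0.028,0.26,0]]'
python3 - <<'E'
from h import *
o=robot.get_obs(); d=cam("wrist"); s=cam("scene")
w=cv2.resize(d["frame"][:150,170:340,::-1],(510,450),interpolation=cv2.INTER_CUBIC)
q=cv2.resize(s["frame"][150:225,200:248,::-1],(288,450),interpolation=cv2.INTER_CUBIC)
cv2.imwrite("pics/c7.png",np.hstack([w,q]))
Rm=R.from_quat(o["tool_rot"]).as_matrix();P=lambda x,y,z:o["position"]+Rm@np.array([x,y,z])
tip=P(.0985,-.0004,.0158)
print("tip",tip,"scene px of tip & hole",proj(s,tip),proj(s,[.539,.1891,.023]),"hole in wrist",proj(d,[.539,.1891,.023]))
E
```

```text
time: 12.85
position: [0.541, 0.0907, 0.0531]
tool_rot: [0.701, 0.713, -0.0, -0.0]
ft_force: [-0.3, 0.1, -1.2]
grip_width: 0.0133
grip_force: 60.0
tip [0.53894262 0.18921805 0.03725262] scene px of tip & hole [235.5059182  182.31023868] [235.86042292 186.11699596] hole in wrist [252.04156706  65.70687284]
```

View pics/c7.png

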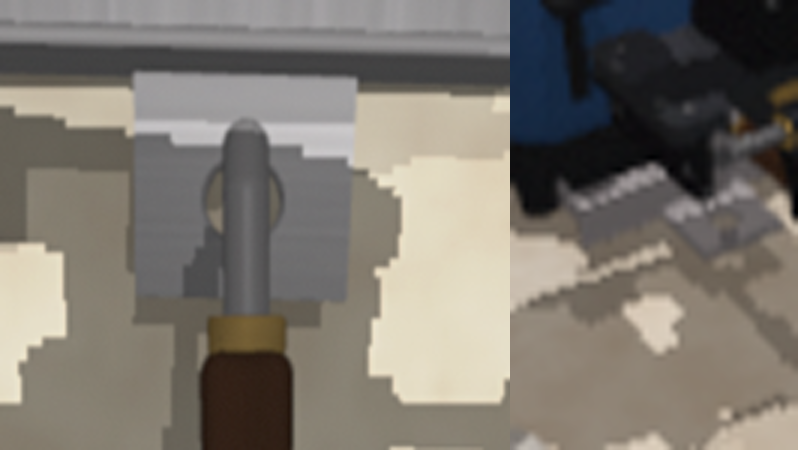

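The hole is centred at crop (243,200), within about 1 px of the prediction, and the rod lies over it. I'll descend in guarded steps.

```bash
python3 -m handwheel '[[-0.002,-0.002,0.02,0],[-0.002,-0.002,0.04,0],[-0.002,-0.002,0.055,0],[-0.002,-0.002,0.055,0],[-0.002,-0.002,0.055,0]]'; python3 -m handwheel '[[0,0,0.015,0],[0,0,0.035,0],[0,0,0.035,0],[0,0,0.035,0]]'
```

```text
time: 13.37
position: [0.5399, 0.0901, 0.0361]
tool_rot: [0.701, 0.713, -0.0, -0.0]
ft_force: [-0.8, -0.8, -1.7]
grip_width: 0.0137
grip_force: 60.0
time: 13.7
position: [0.5399, 0.0901, 0.0255]
tool_rot: [0.701, 0.713, -0.0, -0.0]
ft_force: [0.0, 1.0, -1.2]
grip_width: 0.0134
grip_force: 60.0
```

```bash
python3 -m handwheel '[[-0.015,0,0,0],[-0.03,0,0,0],[-0.045,0,0,0],[-0.06,0,0,0],[-0.075,-0.001,0,0],[-0.09,-0.001,0,0],[-0.105,-0.001,0,0],[-0.12,-0.001,0,0],[-0.12,-0.001,0,0]]'; python3 -m handwheel '[[-0.01,0,0,0],[-0.02,0,0,0],[-0.03,0,0,0],[-0.04,0,0,0],[-0.04,0,0,0]]'
```

```text
time: 14.45
position: [0.5405, 0.053, 0.0261]
tool_rot: [0.701, 0.713, -0.0, 0.0]
ft_force: [-1.5, 0.8, -1.0]
grip_width: 0.0133
grip_force: 60.0
time: 14.87
position: [0.5408, 0.0415, 0.0261]
tool_rot: [0.701, 0.713, -0.0, 0.0]
ft_force: [-1.2, 0.7, -2.1]
grip_width: 0.0138
grip_force: 60.0
```

```bash
python3 - <<'E'
from h import *
for c in ("top","scene"):
    d=cam(c)
    for l in("toaster","tray","tray_hole"):
        r=vision.outline_of(c,l)
        for x in r[:1]: print(c,l,x["conf"],x["point"],ray(d,x["point"][1],x["point"][0],.023).round(3))
E
```

```text
top toaster 0.67 [159.5, 82.7] [0.611 0.507 0.023]
top tray_hole 0.25 [136.5, 335.6] [ 0.69  -0.188  0.023]
scene toaster 0.87 [137.0, 203.2] [0.593 0.511 0.023]
scene tray 0.79 [190.2, 218.0] [0.486 0.203 0.023]
scene tray_hole 0.56 [187.0, 217.8] [0.493 0.217 0.023]
```

```bash
python3 -m handwheel '[[-0.01,0,0,0],[-0.02,0,0,0],[-0.03,0,0,0]]'; python3 - <<'E'
from h import *
d=cam("wrist");o=robot.get_obs();Rm=R.from_quat(o["tool_rot"]).as_matrix()
for l in("tray","tray_hole"):
    for x in vision.outline_of("wrist",l)[:1]:
        ys,xs=np.nonzero(x["mask"]); print(l,x["conf"],x["point"],ys.min(),ys.max(),xs.min(),xs.max())
        q=ray(d,x["point"][1],x["point"][0],.023); print(q.round(4),(Rm.T@(q-o["position"])).round(4))
print("expected hole px",proj(d,o["position"]+Rm@[.0985,0,o["position"][2]-.023]))
col=cv2.cvtColor(d["frame"],cv2.COLOR_RGB2GRAY)
for c in (235,268): print(c,col[0:150:4,c].tolist())
E
```

```text
time: 15.52
position: [0.5411, 0.0333, 0.026]
tool_rot: [0.701, 0.713, 0.0, -0.0]
ft_force: [0.6, 2.5, -2.6]
grip_width: 0.0135
grip_force: 60.0
tray 0.93 [36.2, 254.0] 0 87 202 377
[0.54   0.1438 0.023 ] [0.1111 0.0007 0.003 ]
tray_hole 0.77 [33.5, 254.7] 0 87 208 375
[0.5404 0.1451 0.023 ] [0.1125 0.0011 0.003 ]
expected hole px [252.69802333  61.14162766]
235 [151, 156, 160, 186, 187, 193, 186, 188, 197, 198, 184, 88, 83, 90, 101, 115, 112, 111, 111, 85, 78, 78, 101, 101, 101, 101, 102, 102, 100, 99, 100, 96, 98, 97, 98, 101, 102, 103]
268 [135, 158, 158, 193, 190, 199, 190, 193, 201, 204, 205, 204, 205, 122, 117, 119, 114, 115, 112, 113, 110, 112, 96, 100, 100, 132, 132, 133, 131, 129, 132, 106, 105, 105, 104, 122, 122, 123]
```

The tray follows: its tab edge is at wrist row 87 as expected, with a 2.5 N drag. I'll continue in small steps, watching the force.

```bash
python3 -m handwheel '[[-0.01,0,0,0],[-0.02,0,0,0],[-0.03,0,0,0],[-0.03,0,0,0]]'; python3 -m handwheel '[[-0.008,0,0,0],[-0.016,0,0,0],[-0.016,0,0,0]]'
```

```text
time: 16.0
position: [0.5411, 0.0235, 0.026]
tool_rot: [0.701, 0.713, -0.0, 0.0]
ft_force: [-0.1, 1.6, -1.2]
grip_width: 0.0138
grip_force: 60.0
time: 16.25
position: [0.5411, 0.0188, 0.026]
tool_rot: [0.701, 0.713, -0.0, 0.0]
ft_force: [-0.4, 1.3, -0.7]
grip_width: 0.0134
grip_force: 60.0
```

```bash
python3 -m handwheel '[[-0.005,0,0,0],[-0.01,0,0,0],[-0.01,0,0,0]]'
```

```text
time: 16.5
position: [0.5412, 0.0161, 0.026]
tool_rot: [0.701, 0.713, -0.0, -0.0]
ft_force: [0.2, 1.5, -0.0]
grip_width: 0.0136
grip_force: 60.0
```

```bash
python3 - <<'E'
from h import *
d=cam("top")
r=vision.outline_of("top","toaster")[0]
m=r["mask"];ys,xs=np.nonzero(m); print(r["conf"],xs.max(),np.median([xs[ys==y].max() for y in range(int(np.percentile(ys,25)),int(np.percentile(ys,75)))]))
for c in(178,180,182): print([ray(d,c,178,z)[1].round(4) for z in (.05,.1,.15)])
E
```

```text
0.67 167 110.0
[np.float64(0.241), np.float64(0.233), np.float64(0.225)]
[np.float64(0.2357), np.float64(0.2279), np.float64(0.2202)]
[np.float64(0.2304), np.float64(0.2228), np.float64(0.2153)]
```

```bash
python3 -m handwheel '[[-0.005,0,0,0],[-0.01,0,0,0],[-0.01,0,0,0]]'
```

```text
time: 16.85
position: [0.5412, 0.0132, 0.026]
tool_rot: [0.701, 0.713, -0.0, -0.0]
ft_force: [0.3, 2.5, -1.9]
grip_width: 0.0136
grip_force: 60.0
```

```bash
python3 -m handwheel '[[-0.005,0,0,0],[-0.01,0,0,0],[-0.01,0,0,0]]'
```

```text
time: 17.1
position: [0.5412, 0.01, 0.026]
tool_rot: [0.701, 0.713, -0.0, -0.0]
ft_force: [-1.0, 2.3, -1.4]
grip_width: 0.0134
grip_force: 60.0
```

```bash
python3 -m handwheel '[[-0.003,0,0,0],[-0.006,0,0,0],[-0.006,0,0,0]]'
```

```text
time: 17.35
position: [0.5413, 0.0084, 0.026]
tool_rot: [0.701, 0.713, -0.0, -0.0]
ft_force: [-0.6, 1.6, -0.7]
grip_width: 0.0138
grip_force: 60.0
```

```bash
python3 -m handwheel '[[-0.005,0,0,0],[-0.01,0,0,0],[-0.01,0,0,0]]'
```

```text
time: 17.6
position: [0.5413, 0.0052, 0.026]
tool_rot: [0.701, 0.713, -0.0, -0.0]
ft_force: [-0.4, 1.8, -1.5]
grip_width: 0.0134
grip_force: 60.0
```

```bash
python3 -m handwheel '[[-0.005,0,0,0],[-0.01,0,0,0],[-0.01,0,0,0]]'
```

```text
time: 17.85
position: [0.5414, 0.0022, 0.026]
tool_rot: [0.701, 0.713, -0.0, -0.0]
ft_force: [-0.2, 2.4, -1.3]
grip_width: 0.0135
grip_force: 60.0
```

```bash
python3 -m handwheel '[[-0.005,0,0,0],[-0.01,0,0,0],[-0.01,0,0,0]]'
```

```text
time: 18.1
position: [0.5408, 0.0013, 0.0256]
tool_rot: [0.702, 0.712, 0.001, -0.002]
ft_force: [-0.3, 8.2, -4.0]
grip_width: 0.0132
grip_force: 60.0
```

The stop is reached at 8 N. I'll go up slightly and hold.

```bash
python3 -m handwheel '[[-0.001,0,0,0],[-0.002,0,0,0],[-0.002,0,0,0]]'
```

```text
time: 18.35
position: [0.5407, 0.0012, 0.0255]
tool_rot: [0.702, 0.712, 0.001, -0.002]
ft_force: [1.4, 9.5, -4.7]
grip_width: 0.0135
grip_force: 60.0
```

```bash
python3 -m handwheel '[[-0.002,0,0,0],[-0.002,0,0,0],[-0.002,0,0,0],[-0.002,0,0,0],[-0.002,0,0,0],[-0.002,0,0,0],[-0.002,0,0,0],[-0.002,0,0,0]]'; python3 -m handwheel '[[0,0,0,0],[0,0,0,0],[0,0,0,0],[0,0,0,0],[0,0,0,0],[0,0,0,0],[0,0,0,0],[0,0,0,0]]'
```

```text
time: 19.02
position: [0.5406, 0.0011, 0.0254]
tool_rot: [0.702, 0.712, 0.001, -0.002]
ft_force: [0.7, 12.0, -4.8]
grip_width: 0.0131
grip_force: 60.0
time: 19.68
position: [0.5406, 0.0011, 0.0254]
tool_rot: [0.702, 0.712, 0.001, -0.002]
ft_force: [0.4, 12.1, -4.8]
grip_width: 0.0136
grip_force: 60.0
```

Pull held at about 12 N for 1.3 s. Now unload the pin to mid-hole and lift.

```bash
python3 -m handwheel '[[0.008,0,0,0],[0.018,0,0,0],[0.018,0,0,0],[0.018,0,0,0]]'; python3 -m handwheel '[[0,0,-0.02,0],[0,0,-0.05,0],[0,0,-0.08,0],[0,0,-0.08,0]]'
```

```text
time: 20.02
position: [0.5423, 0.0031, 0.0263]
tool_rot: [0.701, 0.713, 0.0, 0.001]
ft_force: [-0.3, -1.1, -0.7]
grip_width: 0.0137
grip_force: 60.0
time: 20.35
position: [0.5433, 0.0032, 0.0524]
tool_rot: [0.701, 0.713, 0.001, 0.002]
ft_force: [-0.0, -0.2, -0.2]
grip_width: 0.0134
grip_force: 60.0
```

```bash
python3 -m handwheel '[[0,0,-0.05,0],[0,0,-0.12,0],[0,0,-0.2,0],[0,0,-0.26,0],[0,0,-0.26,0],[0,0,-0.26,0]]'; python3 - <<'E'
from h import *
o=robot.get_obs(); d=cam("wrist")
f=d["frame"].astype(int); 
print([(r,(f[r,252,0]-f[r,252,2]),f[r,252].sum()//3) for r in range(30,124,2)])
for x in vision.outline_of("wrist","hook")[:1]:
    ys,xs=np.nonzero(x["mask"]); print(x["conf"],ys.min(),ys.max(),[ (int(r),int(xs[ys==r].min()),int(xs[ys==r].max())) for r in (ys.min()+2,60,90,130,180,210)])
old=cv2.cvtColor(cv2.imread("pics/c6.png"),cv2.COLOR_BGR2RGB).astype(int)
print([(r,old[2*r,304,0]-old[2*r,304,2],old[2*r,304].sum()//3) for r in range(30,124,2)])
cv2.imwrite("pics/c8.png",cv2.resize(d["frame"][:290,100:450,::-1],(700,580),interpolation=cv2.INTER_CUBIC))
E
```

```text
time: 20.85
position: [0.5423, 0.0035, 0.1292]
tool_rot: [0.701, 0.713, 0.001, 0.001]
ft_force: [-0.1, 0.6, -1.2]
grip_width: 0.0137
grip_force: 60.0
[(30, np.int64(2), np.int64(154)), (32, np.int64(2), np.int64(151)), (34, np.int64(1), np.int64(146)), (36, np.int64(0), np.int64(79)), (38, np.int64(0), np.int64(58)), (40, np.int64(1), np.int64(103)), (42, np.int64(1), np.int64(99)), (44, np.int64(1), np.int64(81)), (46, np.int64(1), np.int64(82)), (48, np.int64(1), np.int64(82)), (50, np.int64(1), np.int64(82)), (52, np.int64(1), np.int64(82)), (54, np.int64(0), np.int64(82)), (56, np.int64(1), np.int64(82)), (58, np.int64(0), np.int64(84)), (60, np.int64(0), np.int64(87)), (62, np.int64(0), np.int64(93)), (64, np.int64(0), np.int64(99)), (66, np.int64(0), np.int64(98)), (68, np.int64(0), np.int64(98)), (70, np.int64(1), np.int64(99)), (72, np.int64(1), np.int64(99)), (74, np.int64(0), np.int64(98)), (76, np.int64(0), np.int64(98)), (78, np.int64(0), np.int64(97)), (80, np.int64(0), np.int64(99)), (82, np.int64(0), np.int64(98)), (84, np.int64(-1), np.int64(99)), (86, np.int64(0), np
[... 1625 characters left out ...]
, np.int64(97)), (84, np.int64(-1), np.int64(96)), (86, np.int64(0), np.int64(97)), (88, np.int64(0), np.int64(96)), (90, np.int64(0), np.int64(96)), (92, np.int64(1), np.int64(96)), (94, np.int64(2), np.int64(95)), (96, np.int64(1), np.int64(96)), (98, np.int64(0), np.int64(95)), (100, np.int64(-1), np.int64(96)), (102, np.int64(-1), np.int64(95)), (104, np.int64(3), np.int64(91)), (106, np.int64(52), np.int64(78)), (108, np.int64(58), np.int64(82)), (110, np.int64(57), np.int64(79)), (112, np.int64(57), np.int64(78)), (114, np.int64(57), np.int64(79)), (116, np.int64(54), np.int64(72)), (118, np.int64(24), np.int64(31)), (120, np.int64(21), np.int64(29)), (122, np.int64(23), np.int64(29))]
```

View pics/c8.png

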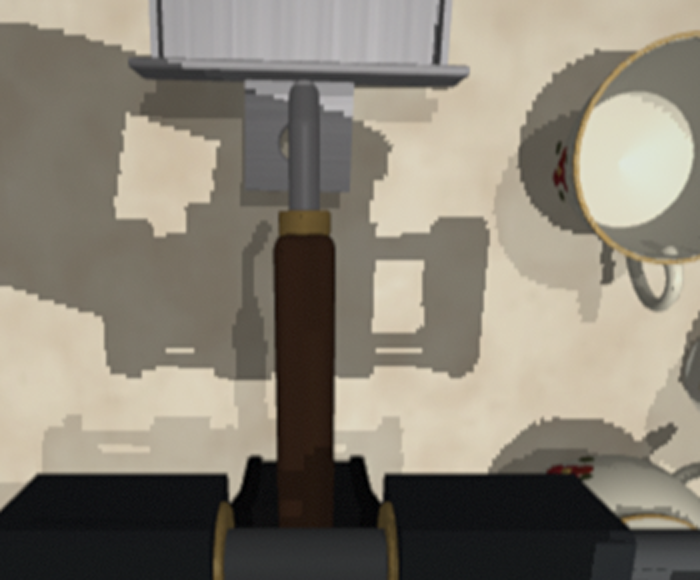

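The hook sits unchanged in the grip (ferrule rows identical), and the tray is well out with the pin clear. Carrying the hook back.

```bash
python3 -m handwheel '[[-0.1,-0.04,0,0],[-0.2,-0.08,0,0],[-0.3,-0.12,0,-0.005],[-0.4,-0.16,0,-0.01],[-0.5,-0.2,0,-0.0157],[-0.6,-0.24,0,-0.0157],[-0.7,-0.28,0,-0.0157],[-0.8,-0.32,0,-0.0157],[-0.9,-0.34,0,-0.0157],[-0.95,-0.35,0,-0.0157],[-0.95,-0.35,0,-0.0157],[-0.95,-0.35,0,-0.0157]]'; python3 - <<'E'
from h import *
o=robot.get_obs(); r=R.from_quat(o["tool_rot"]).as_matrix()
print(totool(o,np.array([.4415,-.3315,.0323])-o["position"]),np.degrees(np.arctan2(r[1,0],r[0,0])),np.degrees(R.from_quat([.665,.747,0,0]).as_matrix()[:2,0][::-1]))
E
```

```text
time: 21.95
position: [0.4407, -0.2827, 0.127]
tool_rot: [0.666, 0.746, 0.0, -0.001]
ft_force: [0.3, -0.2, -1.0]
grip_width: 0.0135
grip_force: 60.0
[-0.16266544 -0.0153824   0.31513788] 96.5066854359961 [56.91061282 -6.63238256]
```

Move over the seat, then descend most of the way.

```bash
python3 -m handwheel '[[-0.08,-0.008,0,0],[-0.14,-0.015,0,0],[-0.163,-0.015,0,0],[-0.163,-0.015,0,0],[-0.163,-0.015,0.05,0],[-0.163,-0.015,0.12,0],[-0.163,-0.015,0.19,0],[-0.163,-0.015,0.24,0],[-0.163,-0.015,0.27,0],[-0.163,-0.015,0.27,0],[-0.163,-0.015,0.27,0]]'; python3 - <<'E'
from h import *
o=robot.get_obs()
print(totool(o,np.array([.4415,-.3315,.0323])-o["position"]))
E
```

```text
time: 22.87
position: [0.4425, -0.3307, 0.0469]
tool_rot: [0.665, 0.747, 0.0, -0.001]
ft_force: [0.8, 0.6, -1.0]
grip_width: 0.0136
grip_force: 60.0
[-0.00222045 -0.00367825  0.04867172]
```

```bash
python3 -m handwheel '[[-0.002,-0.003,0.01,0],[-0.002,-0.003,0.025,0],[-0.002,-0.003,0.038,0],[-0.002,-0.003,0.038,0],[-0.002,-0.003,0.038,0]]'; python3 -m handwheel '[[0,0,0.004,0],[0,0,0.008,0],[0,0,0.008,0],[0,0,0.008,0]]'
```

```text
time: 23.28
position: [0.4416, -0.3328, 0.0356]
tool_rot: [0.665, 0.747, 0.0, -0.0]
ft_force: [0.3, -0.7, -0.9]
grip_width: 0.0135
grip_force: 60.0
time: 23.62
position: [0.4417, -0.3328, 0.0332]
tool_rot: [0.665, 0.747, 0.0, -0.0]
ft_force: [-0.1, 0.2, -1.5]
grip_width: 0.0137
grip_force: 60.0
```

```bash
python3 -m handwheel '[[0.004,0,0.002,0],[0.004,0,0.004,0],[0.004,0,0.004,0]]'
```

```text
time: 23.87
position: [0.4415, -0.3314, 0.0323]
tool_rot: [0.665, 0.747, 0.0, -0.0]
ft_force: [0.7, 0.4, 1.3]
grip_width: 0.0134
grip_force: 60.0
```

Weight has gone onto the seat. Open, then rise.

```bash
python3 -m handwheel '[[0,0,0,0],[0,0,0,0],[0,0,0,0],[0,0,0,0],[0,0,0,0],[0,0,0,0],[0,0,0,0],[0,0,0,0]]' 60 20; python3 -m handwheel '[[0,0,-0.03,0],[0,0,-0.08,0],[0,0,-0.15,0],[0,0,-0.25,0],[0,0,-0.35,0],[0,0,-0.45,0],[0,0,-0.55,0],[0,0,-0.6,0],[0,0,-0.6,0]]'; python3 -m handwheel '[[0.1,0,-0.1,0],[0.2,0,-0.2,0],[0.3,0,-0.29,0],[0.36,0,-0.29,0],[0.36,0,-0.29,0],[0.36,0,-0.29,0]]'
python3 - <<'E'
from h import *
o=robot.get_obs(); d=cam("wrist")
for l in ("hook","stand"):
  for x in vision.outline_of("wrist",l)[:1]:
    b=cv2.boxPoints(cv2.minAreaRect(cv2.findNonZero(x["mask"].astype(np.uint8))))
    print(l,x["conf"],[ray(d,*p,.075 if l=="hook" else .01).round(3)[:2].tolist() for p in b])
f=d["frame"].astype(int); print("pos",o["position"])
# ferrule/handle front, compare to the first picture
old=cv2.imread("pics/w1.png")[...,::-1].astype(int)
c,r=proj(d,[.434,-.2665,.079]); print(c,r)
print([(int(k),int(f[k,int(c),0]-f[k,int(c),2])) for k in range(int(r)-10,int(r)+10)])
print([(k,int(old[int(1.5*k),366,0]-old[int(1.5*k),366,2])) for k in range(184,204)])
for l in ("tray_hole","tray"):
  s=cam("scene"); print(l,[(x["conf"],ray(s,x["point"][1],x["point"][0],.023).round(3)) for x in vision.look_for("scene",l)[:1]])
E
```

```text
time: 24.53
position: [0.4416, -0.3316, 0.032]
tool_rot: [0.665, 0.747, -0.0, -0.0]
ft_force: [0.5, 0.2, -0.4]
grip_width: 0.0511
grip_force: 0.0
time: 25.28
position: [0.4435, -0.3336, 0.217]
tool_rot: [0.665, 0.747, -0.001, 0.005]
ft_force: [0.3, -0.5, 0.4]
grip_width: 0.0521
grip_force: 0.0
time: 25.78
position: [0.4286, -0.2233, 0.2987]
tool_rot: [0.664, 0.747, -0.0, -0.0]
ft_force: [-0.7, -1.0, 0.5]
grip_width: 0.0521
grip_force: 0.0
hook 0.9 [[0.422, -0.221], [0.434, -0.22], [0.451, -0.363], [0.438, -0.365]]
stand 0.8 [[0.399, -0.268], [0.466, -0.26], [0.484, -0.394], [0.412, -0.402]]
pos [ 0.4285608  -0.22331655  0.29869143]
253.07467530348384 197.36212171885822
[(187, 0), (188, -2), (189, 9), (190, 51), (191, 86), (192, 90), (193, 69), (194, 41), (195, 27), (196, 36), (197, 38), (198, 38), (199, 38), (200, 38), (201, 39), (202, 38), (203, 37), (204, 38), (205, 39), (206, 36)]
[(184, 1), (185, 0), (186, -2), (187, 0), (188, 27), (189, 50), (190, 79), (191, 79), (192, 59), (193, 42), (194, 29), (195, 31), (196, 36), (197, 35), (198, 35), (199, 35), (200, 36), (201, 35), (202, 34), (203, 32)]
tray_hole [(0.9, array([0.534, 0.173, 0.023]))]
tray [(0.85, array([0.542, 0.174, 0.023]))]
```

```bash
python3 -c "
from rig import job
print(job.hand_in())"
```

```text
the job is handed in; nothing more can be done
None
```

I drew the tray out to its stop and held it there at about 12 N for over a second, then lifted the hook out and laid it back on its stand as it lay; the job is handed in at about 26 s, and I don't have the verdict.

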